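# Empty the tumbling barrel into its catch tray

### The job

Slide the stiff catch tray in under the tumbling barrel until its cross-bar lines up with the black marks on the rails. Then turn the barrel by its crank until its open side faces straight down and all three spindles have dropped into the tray; leave it like that, with the tray still on the marks. Leave the other things on the desk as they are.

Things in the scene. Friction and masses are not known exactly. Their poses are not given: they have to be found in the camera images.
- tumbler: The fixed grey cradle, a foot plate 170 x 134 mm with a slideway running on to its front (to 195 mm ahead of the axis), and two uprights that carry the barrel. Origin on the desk under the middle of the barrel; +x points away from the front end (the tray slides in along +x), y is the barrel's axis, z up. The crank is on its -y side.
- axis_mid (a point): Middle of the barrel's horizontal axis (which runs along the cradle's y), 132 mm above the desk. The barrel is six-sided, 124 mm over its end discs, 97 mm long, of aluminium with rows of dark spots; one of its six sides is missing: this is the port.
- mark (a point): The black line, 4 mm wide, across the top of the left guide rail, 88 mm in front of the barrel's axis (the right rail has the same).
- crossbar (a point): Left end of the black cross-bar (4 mm wide, reaching from rail to rail) in front of the tray. It moves with the tray, and meets the mark when the tray is central under the barrel.
- tray (a joint): Travel of the tray in m along the cradle's +x: 0 = cross-bar exactly on the marks, negative = still short of them (pulled out to the front), positive = too far. End stops at -0.085 and +0.03. Stiff slide: it takes about 6 N to move and stays where it is left.
- tray_knob (a point): Middle of the upright black push knob at the front of the tray, a cylinder of 20 mm diameter and 46 mm height (34 to 80 mm above the desk; this point is at 57 mm); 130 mm in front of the tray's centre, tied to it by a low bar (top 25 mm above the desk).
- tray_floor (a point): Centre of the tray's inner floor, 15 mm above the desk, axes as the cradle's. The tray is 130 (x) x 104 (y) x 33 mm, open at the top, walls 3 mm.
- drum (a joint): Angle of the barrel in rad: 0 = port straight up, grows as the top of the barrel comes towards the front, pi/2 = port and crank to the front (cradle's -x), pi = port straight down. Stops at -0.7 and 3.54, so it can be emptied only by way of the front. It stays where it is left (about 0.3 N m of friction, some 5 N at the crank).
- port (a point): Centre of the barrel's open side (57 mm wide, 89 mm long, dark rims), 52 mm from the axis. Its z axis points straight out through the opening.
- crank_grip (a point): Grip point on the crank handle, a free-spinning black sleeve of 22 mm diameter and 88 mm length, parallel to the barrel's axis, 55 mm from it in the same direction as the port (port up: handle up; port down: handle down, 77 mm above the desk). The point lies on the sleeve's axis, 130 mm to the cradle's -y side of the barrel's middle and 51 mm outside the flat crank arm; the sleeve reaches 38 mm farther out.
- spindle_0: Turned steel spindle, 56 mm long, 21 mm thick; starts inside the barrel. Origin at the centre of its foot, z along it.
- spindle_0_mid (a point): Middle of this spindle, half-way along its axis.
- spindle_1: Turned steel spindle, 56 mm long, 21 mm thick; starts inside the barrel. Origin at the centre of its foot, z along it.
- spindle_1_mid (a point): Middle of this spindle, half-way along its axis.
- spindle_2: Turned steel spindle, 56 mm long, 21 mm thick; starts inside the barrel. Origin at the centre of its foot, z along it.
- spindle_2_mid (a point): Middle of this spindle, half-way along its axis.
- oil_bottle: small white oiler bottle, 66 mm tall, standing at the front right; bystander, not part of the job.
- plug_gauge: plug gauge, 110 mm long, lying left of the slideway; bystander, not part of the job.

How it is judged:
By the outcome, as a careful person would: the job done as asked, in the order asked, and still so for the second after the job is handed in, with the robot touching nothing.
It also fails if it takes over 61 s, if anything falls off the work surface, if the arm or the gripper's body presses on something with over 40 N, if the wrist force passes 120 N, or if a joint passes its speed limit or range.

### The arm

A 6-joint arm with a two-finger parallel gripper is mounted at the origin on a cart in front of the work surface, level with it; the furniture and walls round the work are solid. World frame = base frame: x ahead of the robot, y to its left, z up, the work surface at z = 0. Lengths are in m, angles in rad, forces in N, time in s.
With the tool pointing down it reaches from about 0.375 to 0.975 m from the base axis. Payload 3.8 kg.
Tool frame: the origin (TCP) lies between the finger pads; the fingertips stand 8 mm ahead of it and the grasp point (between the pads) lies 11 mm behind it (arm.tip_reach is the distance from the TCP to the fingertips, in m); z points along the fingers, y is the line along which they close (so a half turn about z gives the same grasp; the last joint's range is limited). The gripper opens to 88 mm and grips with 3 to 60 N. Pads are 18 mm wide; open, the fingers measure 123 mm over their backs; the gripper's body (75 mm by 187 mm) begins 45 mm behind the grasp point.
Start: joints at [1.098, 0.264, 1.604, -0, 1.274, -0.037], TCP at [0.285, 0.612, 0.247] pointing down, gripper open.
Joint ranges: [-2.63, 2.63], [-0.94, 2.18], [0.31, 2.57], [-1.31, 4.45], [0, 2.66], [-2.55, 2.55]. Speed limits (rad/s): [2.57, 2.57, 3.14, 3.14, 3.14, 3.14].

### API

Orientations are given as a rotation vector (axis times angle).
In Python, from bench import arm gives the robot as it stands.
- The arm moves only by the tool carry_out, never from a script. Its argument "rows" is a list that holds one entry, the list of rows, each a list of 4 numbers: the shift along the world's x, y, z normalised to -1 to 1, where 1 is 50 mm, then the turn about the world's z normalised to -1 to 1, where 1 is 0.1 rad. A call has 1 to 20 rows; each row shifts and turns the commanded pose from where the row before left it; what a row does not reach is not made up. A row lasts 1/10 s, in which the tool goes at most 50 mm and 8.59 degrees, less where a joint would pass 70% of its speed; a pose out of reach is approached as far as the arm can. A call with a number of a shift or a turn outside -1 to 1 is refused whole. A call with a gripper value outside its range is refused whole. "jaw" is the gripper's target within -1 to 1 (fully open at 1, half-way at 0, shut at -1), set as the call begins (left out, the last holds). The fingers move at their own pace and stop on an object; the grip force is fixed at half the most. Time passes only in rows, so rows that do not move let the fingers close. It gives the time, the measured TCP pose, the force, the opening and the grip force at its end, in the units of the state.
- arm.sense(): the state, without advancing time (a new reading comes with each control period).
- arm.capture(name): name is "scene" or "top" or "wrist"; returns a dict with "frame" (480x640x3 uint8, red, green, blue), "depth" (480x640 float32, m along the optical axis (not along the pixel's ray), 0 where there is no reading), "camera_matrix" (3x3 intrinsics, pixels), "world_from_camera" (4x4, takes a point from camera to world coordinates). Camera axes: x right, y down, z forward; pixel columns grow to the right and rows downward; lengths in m; the calibration is good to about 2 mm. A picture is of the moment at which its call begins.
- arm.finish_job(): hands the job in; it is judged then, once.
The state is a dict: "clock": time; "joints": joint angles; "qd": joint speeds; "tau": joint torques, N m; "ee_pos": TCP position; "eef_rot": TCP orientation; "ft_force": force on the tool from outside, world axes, zero at the start; "torque": the same for the moment, N m; "finger_gap": finger opening in m; "grasp_force": force on a finger pad.
Only numpy, scipy, OpenCV 4.12 (cv2) and the standard library are available. Lean on these libraries where they do the work, as an engineer would, in place of code of your own. Each camera call takes 0.05 s, during which the arm holds its last target. There are 200 camera calls.

## Working session

There is one attempt and no reset: what is moved stays moved. The work goes in short steps, Python scripts to look and compute and a tool call to move; the robot and the scene stay as the last step left them, time stands still between calls to the robot, and variables do not carry over. Pictures are saved under pics/ and viewed, at most 10 in all, crops included, and the job is handed in when it is done.

Besides the shell and the picture viewer there is one more tool, called after ">>>" as name(argument=value, ...), one argument or row to a line, values as JSON. carry_out: Moves the arm, as the interface text tells. Scaled input: -1 to 1 covers 50 mm each way for a shift and 0.1 rad each way for a turn. Its arguments: {"type":"object","properties":{"rows":{"type":"array"},"jaw":{"type":"number"}},"required":["rows"]}

```bash
mkdir -p pics
cat > h.py <<'E'
from bench import arm
import cv2, numpy as np
def cap(n,f=None):
    c=arm.capture(n)
    if f: cv2.imwrite('pics/'+f,c['frame'][:,:,::-1])
    np.savez('last_'+n+'.npz',**c)
    return c
def pt(c,u,v,z=None):
    K=np.array(c['camera_matrix']);T=np.array(c['world_from_camera'])
    r=np.linalg.inv(K)@[u,v,1.]
    if z is None: d=float(c['depth'][int(v),int(u)])
    else: d=(z-T[2,3])/(T[:3,:3]@r)[2]
    return T[:3,:3]@(r*d)+T[:3,3]
def cloud(c):
    K=np.array(c['camera_matrix']);T=np.array(c['world_from_camera']);d=c['depth']
    v,u=np.mgrid[:480,:640]
    p=np.stack([(u-K[0,2])/K[0,0]*d,(v-K[1,2])/K[1,1]*d,d],-1)@T[:3,:3].T+T[:3,3]
    p[d<=0]=np.nan
    return p
E
python3 - <<'E'
from h import *
for n in('scene','top'):
    c=cap(n,n+'0.png'); print(n,np.round(c['world_from_camera'],3).tolist())
print(arm.sense())
E
```

```text
scene [[0.844, -0.484, 0.23, 0.298], [-0.536, -0.76, 0.368, -0.615], [-0.003, -0.434, -0.901, 1.077], [0.0, 0.0, 0.0, 1.0]]
top [[-0.022, -0.998, 0.058, 0.489], [-1.0, 0.021, -0.008, -0.222], [0.006, -0.058, -0.998, 1.088], [0.0, 0.0, 0.0, 1.0]]
{'clock': 0.1, 'joints': array([ 1.09813278e+00,  2.64674687e-01,  1.60517639e+00,  3.28935181e-06,
        1.27376076e+00, -3.68919163e-02]), 'qd': array([ 1.44567914e-03, -1.70554472e-03, -2.99425786e-03,  1.52778511e-03,
        8.62916520e-05, -3.73626420e-04]), 'tau': array([ 1.96319823e-03, -5.03619325e+01, -3.58071971e+01,  7.31656607e-02,
        2.34088220e-02, -4.49081847e-05]), 'ee_pos': array([0.28463885, 0.6113696 , 0.24554761]), 'eef_rot': array([-0.67899572, -3.06681324,  0.00306759]), 'ft_force': array([-0.14879176,  0.18208369,  0.73681732]), 'torque': array([-0.02346993,  0.03066238, -0.01608675]), 'grasp_force': 0.0, 'finger_gap': 0.08794861389792479}
```

View pics/scene0.png

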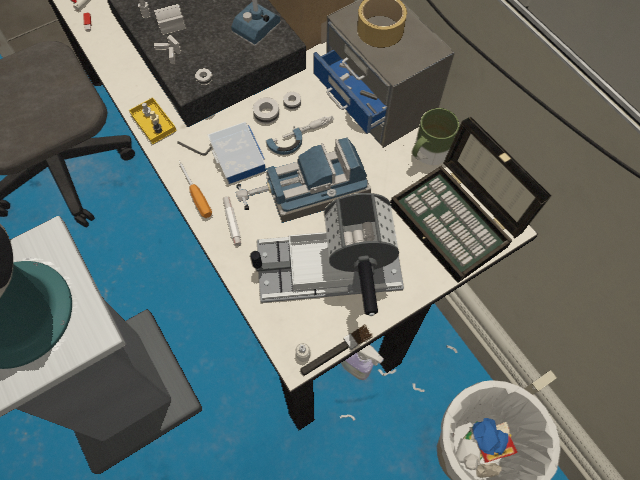

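View pics/top0.png

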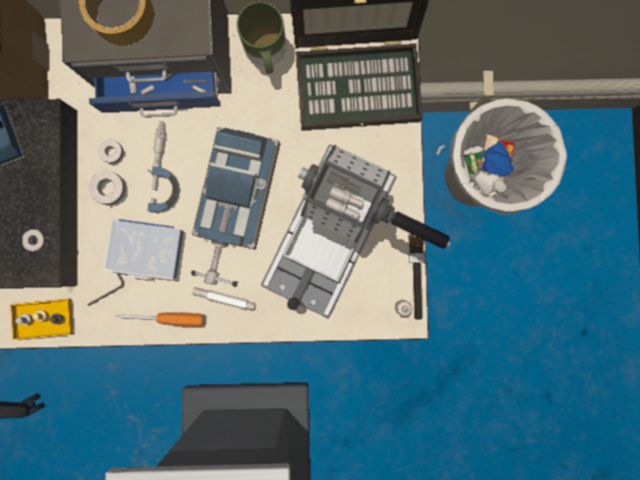

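The scene view shows the knob at about (256,259) and the crank handle from (363,262) to (371,312). In the top view the knob is at about (299,295), the handle runs (395,215)–(447,241), and the spindles are in the open-topped barrel at (347,198). Now I'll measure.

Run:
```python
from h import *
c=dict(np.load('last_top.npz'));p=cloud(c);f=c['frame'].astype(int)
dark=(f.max(2)<60)
def comp(m,lab):
    n,l,s,ce=cv2.connectedComponentsWithStats(m.astype(np.uint8))
    for i in range(1,n):
        if s[i,4]>25:
            q=p[l==i];print(lab,s[i],ce[i].round(1),np.nanmedian(q,0).round(4),np.nanmax(q[:,2]).round(3))
roi=np.zeros((480,640),bool);roi[130:330,255:460]=1
z=p[:,:,2]
comp(roi&dark&(z>.07)&(z<.09),'knobtop')
m=roi&dark&(z>.15)&(z<.22);comp(m,'handle')
mm=m.copy();mm[:,:395]=0
q=p[mm];q=q[~np.isnan(q).any(1)];mu=q.mean(0);print('n',len(q));u,s,vt=np.linalg.svd(q-mu);d=vt[0];t=(q-mu)@d;print(mu,d,mu+d*t.min(),mu+d*t.max(),q[:,2].max())
# footprint/slideway outline
m=roi&(z>.004)&(z<.05)
n,l,s,ce=cv2.connectedComponentsWithStats(m.astype(np.uint8));
i=1+s[1:,4].argmax();q=p[l==i];r=cv2.minAreaRect(q[:,:2].astype(np.float32));print('plate',r)
b=p[roi&(z>.1)&(z<.3)];print('barrel z max',np.nanmax(b[:,2]))
k=np.vstack([c['frame'][130:330,255:460]])
cv2.imwrite('pics/topc.png',cv2.resize(k[:,:,::-1],None,fx=2.9,fy=2.9,interpolation=cv2.INTER_CUBIC))
```

```text
knobtop [289 298  10  11  61] [293.7 303.4] [ 0.4355 -0.1776  0.079 ] 0.084
handle [391 213  58  35 767] [420.5 230.1] [ 0.5446 -0.3697  0.1953] 0.202
n 748
[ 0.54436038 -0.37028668  0.19514521] [-0.458374   -0.88874367 -0.00528767] [ 0.56490327 -0.33045597  0.19538219] [ 0.52528208 -0.4072777   0.19492513] 0.20213047770548753
plate ((0.5225203633308411, -0.22020545601844788), (0.13666024804115295, 0.20112942159175873), 63.349853515625)
barrel z max 0.20213047770548753
```

View pics/topc.png

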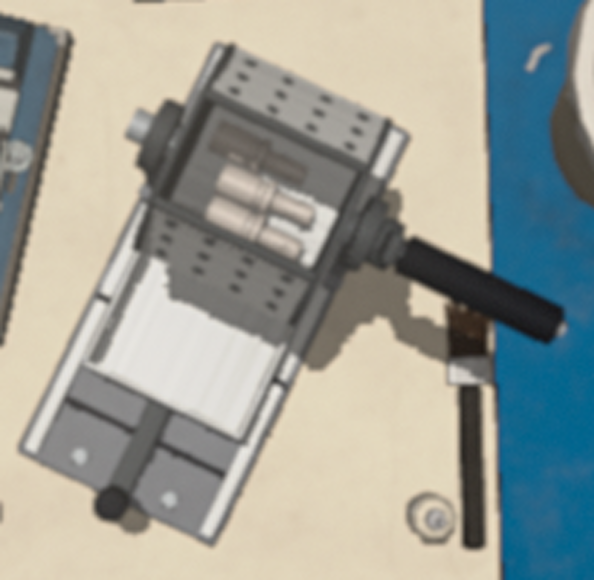

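The crop shows the marks at (103,297) and (280,382), the cross-bar running (67,400)–(222,470), the knob at (112,502) and the handle running (405,252)–(560,325). The port faces up.

Run:
```python
from h import *
c=dict(np.load('last_top.npz'));p=cloud(c)
P={}
for n,x,y in (('mL',103,297),('mR',280,382),('cbL',67,400),('cbR',222,470),('railL',60,385),('railR',215,515),('knob',112,502)):
    u,v=255+x/2.9,130+y/2.9
    d=np.nanmedian(p[int(v)-1:int(v)+2,int(u)-1:int(u)+2].reshape(-1,3),0);P[n]=d
    print(n,d.round(4))
K=pt(c,255+112/2.9,130+502/2.9,.08);print('knob@.08',K)
for nm,psi in(('handle',np.arctan2(-.458374,.88874)),('plate',np.radians(-26.65))):
    ex=np.array([np.cos(psi),np.sin(psi)]);ey=np.array([-ex[1],ex[0]])
    mm=(P['mL']+P['mR'])[:2]/2
    ax=mm+.088*ex
    print(nm,psi,'axis',ax)
    for n in P: print('  ',n,((P[n][:2]-ax)@np.c_[ex,ey]).round(4))
    h=np.array([.54436,-.370287])
    print('   handle mid',((h-ax)@np.c_[ex,ey]),'ends',((np.array([.5649,-.33046])-ax)@np.c_[ex,ey]),((np.array([.52528,-.40728])-ax)@np.c_[ex,ey]))
    print('   knob',(K[:2]-ax)@np.c_[ex,ey])
# bystanders
print('bottle',pt(c,404,309),'brush',pt(c,416,245))
```

```text
mL [ 0.5573 -0.1702  0.0167]
mR [ 0.5044 -0.2756  0.0177]
cbL [ 0.4967 -0.1484  0.0195]
cbR [ 0.4512 -0.2396  0.015 ]
railL [ 0.5055 -0.143   0.0162]
railR [ 0.4255 -0.2355  0.0173]
knob [ 0.4369 -0.1761  0.0789]
knob@.08 [ 0.43677158 -0.17704015  0.08      ]
handle -0.4761737109449056 axis [ 0.60905724 -0.26325708]
   mL [-0.0886  0.059 ]
   mR [-0.0874 -0.059 ]
   cbL [-0.1525  0.0505]
   cbR [-0.1511 -0.0513]
   railL [-0.1471  0.0595]
   railR [-0.1759 -0.0595]
   knob [-0.193  -0.0014]
   handle mid [-0.00843944 -0.12477946] ends [-0.00844038 -0.07996783] [-0.00843997 -0.16640311]
   knob [-0.19264009 -0.00234688]
plate -0.4651302456564888 axis [ 0.60949793 -0.26239092]
   mL [-0.088  0.059]
   mR [-0.088 -0.059]
   cbL [-0.152   0.0513]
   cbR [-0.1517 -0.0506]
   railL [-0.1465  0.0601]
   railR [-0.1765 -0.0585]
   knob [-0.193  -0.0003]
   handle mid [-0.00982226 -0.12565045] ends [-0.00932834 -0.08084155] [-0.01028245 -0.16727156]
   knob [-0.19265962 -0.00119117]
bottle [ 0.42118836 -0.36136587  0.04964754] brush [ 0.53039846 -0.39227605  0.00263197]
```

>>> carry_out(
  rows=[
    [[0.152, -0.7885, 0, -0.0155], [0.152, -0.7885, 0, -0.0155], [0.152, -0.7885, 0, -0.0155], [0.152, -0.7885, 0, -0.0155], [0.152, -0.7885, 0, -0.0155], [0.152, -0.7885, 0, -0.0155], [0.152, -0.7885, 0, -0.0155], [0.152, -0.7885, 0, -0.0155], [0.152, -0.7885, 0, -0.0155], [0.152, -0.7885, 0, -0.0155], [0.152, -0.7885, 0, -0.0155], [0.152, -0.7885, 0, -0.0155], [0.152, -0.7885, 0, -0.0155], [0.152, -0.7885, 0, -0.0155], [0.152, -0.7885, 0, -0.0155], [0.152, -0.7885, 0, -0.0155], [0.152, -0.7885, 0, -0.0155], [0.152, -0.7885, 0, -0.0155], [0.152, -0.7885, 0, -0.0155], [0.152, -0.7885, 0, -0.0155]],
  ],
  jaw=1,
)

```text
clock: 2.1
ee_pos: [0.4366, -0.1782, 0.2464]
eef_rot: [-0.727, -3.056, -0.0]
ft_force: [0.5, 0.1, 0.9]
finger_gap: 0.0882
grasp_force: 0.0
```

Run:
```python
from h import *
c=cap('wrist','w1.png');p=cloud(c);f=c['frame'].astype(int)
m=(f.max(2)<70)&(p[:,:,2]>.074)&(p[:,:,2]<.088)
n,l,s,ce=cv2.connectedComponentsWithStats(m.astype(np.uint8))
for i in range(1,n):
    if s[i,4]>100: print(s[i],ce[i],np.nanmean(p[l==i],0),pt(c,*ce[i],.08))
print(arm.sense()['ee_pos'],arm.sense()['joints'])
```

```text
[310 197  25  27 481] [321.3014553 209.7006237] [ 0.43523774 -0.17542472  0.07985891] [ 0.43519384 -0.17540035  0.08      ]
[474 251  91  36 258] [509.56589147 265.03875969] [ 0.54282946 -0.06365948  0.07599635] [ 0.54057373 -0.06457402  0.08      ]
[515 323  57  23 537] [542.39106145 333.36312849] [ 0.60995163 -0.06028787  0.07985664] [ 0.60987079 -0.06031207  0.08      ]
[492 422  11  33 128] [496.9765625 436.578125 ] [ 0.69053558 -0.12878826  0.08143817] [ 0.69199742 -0.12869062  0.08      ]
[ 0.43784422 -0.18331275  0.24660013] [-0.44622741 -0.12403127  2.017734   -0.00414429  1.24509038 -1.54672942]
```

View pics/w1.png

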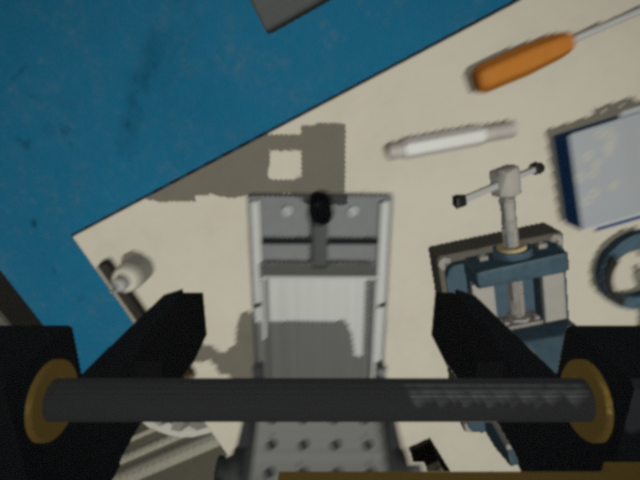

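The wrist view shows the knob at (321,210), between the fingers, and a clear way down. Descending now.

>>> carry_out(
  rows=[
    [[0, 0, -0.4, 0], [0, 0, -0.5, 0], [0, 0, -0.5, 0], [0, 0, -0.5, 0], [0, 0, -0.5, 0], [0, 0, -0.5, 0], [0, 0, -0.5, 0], [0, 0, -0.34, 0], [0, 0, -0.2, 0], [0, 0, 0, 0]],
  ],
)

```text
clock: 3.15
ee_pos: [0.4356, -0.1758, 0.0482]
eef_rot: [-0.726, -3.053, -0.001]
ft_force: [0.2, -0.8, -0.0]
finger_gap: 0.0878
grasp_force: 0.0
```

>>> carry_out(
  rows=[
    [[0, 0, 0, 0], [0, 0, 0, 0], [0, 0, 0, 0], [0, 0, 0, 0], [0, 0, 0, 0], [0, 0, 0, 0], [0, 0, 0, 0], [0, 0, 0, 0]],
  ],
  jaw=-1,
)

```text
clock: 3.95
ee_pos: [0.4369, -0.1766, 0.0497]
eef_rot: [-0.727, -3.056, -0.0]
ft_force: [-1.3, -0.3, 0.7]
finger_gap: 0.0262
grasp_force: 0.0
```

>>> carry_out(
  rows=[
    [[0, 0, 0, 0], [0, 0, 0, 0], [0, 0, 0, 0], [0.107, -0.054, 0, 0], [0.107, -0.054, 0, 0], [0.107, -0.054, 0, 0], [0.107, -0.054, 0, 0], [0.107, -0.054, 0, 0], [0.107, -0.054, 0, 0], [0.107, -0.054, 0, 0], [0.107, -0.054, 0, 0], [0.107, -0.054, 0, 0], [0.107, -0.054, 0, 0], [0, 0, 0, 0], [0, 0, 0, 0]],
  ],
  jaw=-1,
)

```text
clock: 5.45
ee_pos: [0.4902, -0.2021, 0.0496]
eef_rot: [-0.727, -3.055, -0.004]
ft_force: [-1.1, 5.6, 2.6]
finger_gap: 0.0192
grasp_force: 30.0
```

Run:
```python
from h import *
c=cap('top');p=cloud(c);s=cap('scene')
k=c['frame'][200:300,270:370];k2=s['frame'][220:310,245:345]
cv2.imwrite('pics/t2.png',np.hstack([cv2.resize(k[:,:,::-1],(400,400),interpolation=2),cv2.resize(k2[:,:,::-1],(400,400),interpolation=2)]))
print(arm.sense()['ee_pos'])
```

```text
[ 0.49021485 -0.20213373  0.04963465]
```

View pics/t2.png

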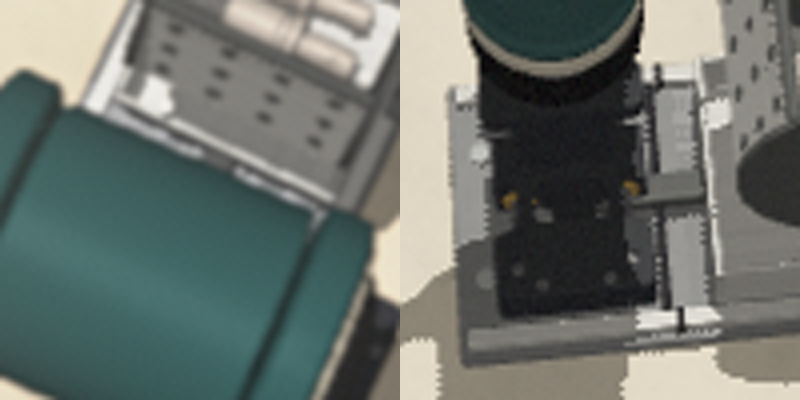

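The scene crop (right half) shows the right rail mark at (682,320) and the dark cross-bar end at about (657,300), so the tray is still short of the marks. In the top view the arm hides the cross-bar.

Run:
```python
from h import *
c=dict(np.load('last_scene.npz'))
psi=-.466;ex=np.array([np.cos(psi),np.sin(psi)]);ey=np.array([-ex[1],ex[0]]);ax=np.array([.6095,-.2624])
for n,x,y in(('mark',682,320),('cb_end',658,302),('cb_up',650,180)):
    for z in (.017,.02):
        q=pt(c,245+(x-400)/4,220+y*.225,z);print(n,z,(q[:2]-ax)@np.c_[ex,ey])
for v in range(284,296): print(v,c['frame'][v,302:322].sum(1)//3)
```

```text
mark 0.017 [-0.08465218 -0.05939209]
mark 0.02 [-0.08475277 -0.06051243]
cb_end 0.017 [-0.09531371 -0.04998666]
cb_end 0.02 [-0.09538411 -0.05113362]
cb_up 0.017 [-0.09377077  0.00773676]
cb_up 0.02 [-0.09384554  0.00642639]
284 [ 33  33  31  37  40  31  23 107  77  51  98 147 154 154 154 151 147 149
 149 149]
285 [ 29  24  26  29  28  26  27  88  71  52  72 146 155 154 155 151 149 148
 149  97]
286 [ 27  30  29  30  23  27  30  88  65  48  55 143 154 153 153 152 149 148
 149 148]
287 [ 39  32  28  28  27  24  29 115  85  54  49 143 152 153 153 152 150 149
 150 148]
288 [ 49  34  59  64  63  89  96 145  95  51  47 141 152 152 154 152 150 148
 149 148]
289 [ 80  81 144 153 153 154 154 152 103  50  70 130  80  48 199 203 201 217
 219 221]
290 [ 92  96 129 191 201 203 218 220 221 216 216 215 128  46 205 216 216 216
 215 216]
291 [122 121 205 216 215 215 216 216 216 216 216 216 128  47 205 217 217 217
 217 217]
292 [121 122 122 206 216 217 217 217 217 217 218 223 134  45 180 213 218 210
 204 175]
293 [125 125 213 222 219 218 211 204 175 158 141 128  75  33  82 105 113 111
 112 112]
294 [116 115 112 110 109 111 111 112 111 104 102  97  56  33  68 135 100 142
 101 157]
295 [ 96  96  94  92  90  89 147 114 146 154 153 152 101 137 143 139 147 142
 147 155]
```

Run:
```python
from h import *
c=dict(np.load('last_scene.npz'))
psi=-.466;ex=np.array([np.cos(psi),np.sin(psi)]);ey=np.array([-ex[1],ex[0]]);ax=np.array([.6095,-.2624])
for n,u,v in(('mark',314.8,290.5),('mark',314.8,291.5),('cb',311.5,288),('cb',311.2,286)):
    for z in (.017,):
        q=pt(c,u,v,z);print(n,z,(q[:2]-ax)@np.c_[ex,ey])
```

```text
mark 0.017 [-0.08568549 -0.05620952]
mark 0.017 [-0.08588695 -0.05824207]
cb 0.017 [-0.09149581 -0.05047573]
cb 0.017 [-0.09167535 -0.04632569]
```

>>> carry_out(
  rows=[
    [[0.03, -0.015, 0, 0], [0.03, -0.015, 0, 0], [0.03, -0.015, 0, 0], [0, 0, 0, 0], [0, 0, 0, 0], [0, 0, 0, 0]],
  ],
)

```text
clock: 6.15
ee_pos: [0.4939, -0.204, 0.0496]
eef_rot: [-0.727, -3.053, -0.004]
ft_force: [-2.3, 6.9, 5.1]
finger_gap: 0.0194
grasp_force: 30.0
```

Run:
```python
from h import *
c=cap('scene');print(arm.sense()['ee_pos'])
for v in range(284,294): print(v,c['frame'][v,305:322].sum(1)//3)
```

```text
[ 0.49394199 -0.20403288  0.04962157]
284 [ 28  29  30  31  28  28  44  54  48  53 145 154 149 148 148 148 147]
285 [ 28  30  26  31  28  30  29  65  52  72 144 154 153 150 149 149 150]
286 [ 26  28  31  28  30  23  31 114  73  46 144 155 152 149 149 148 149]
287 [ 53  35  29  26  27  31  88  83  54  46 143 154 153 148 149 148 147]
288 [ 53  62  90  96  97 121 149 151  82  38 120 150 153 149 148 149 147]
289 [ 82 144 152 153 153 154 154 119  79  55  45 199 203 202 217 220 221]
290 [108 112 193 217 220 222 217 215 215 128  45 203 216 215 216 216 215]
291 [122 205 216 216 216 216 217 216 216 127  47 205 217 217 217 217 217]
292 [123 124 207 218 218 218 218 218 224 135  47 181 213 218 210 204 174]
293 [124 208 217 211 204 175 157 139 127  73  27  82 106 112 112 111 110]
```

>>> carry_out(
  rows=[
    [[0.012, -0.006, 0, 0], [0.012, -0.006, 0, 0], [0, 0, 0, 0], [0, 0, 0, 0]],
  ],
)

```text
clock: 6.6
ee_pos: [0.4949, -0.2045, 0.0496]
eef_rot: [-0.727, -3.052, -0.004]
ft_force: [-4.4, 7.7, 6.6]
finger_gap: 0.019
grasp_force: 30.0
```

>>> carry_out(
  rows=[
    [[0, 0, 0, 0], [0, 0, 0, 0], [0, 0, 0, 0], [0, 0, 0, 0], [0, 0, 0, 0], [0, 0, 0.3, 0], [-0.1, 0.05, 0.8, 0], [-0.2, 0.1, 0.9, 0], [-0.2, 0.1, 1, 0], [-0.2, 0.1, 1, 0], [-0.2, 0.1, 0.6, 0], [0, 0, 0, 0], [0, 0, 0, 0]],
  ],
  jaw=0.5,
)

```text
clock: 7.9
ee_pos: [0.452, -0.1844, 0.279]
eef_rot: [0.726, 3.053, -0.001]
ft_force: [0.4, 0.0, 0.1]
finger_gap: 0.066
grasp_force: 0.0
```

Run:
```python
from h import *
c=cap('wrist');s=cap('scene')
print(arm.sense()['ee_pos'],arm.sense()['joints'])
cv2.imwrite('pics/w3.png',np.hstack([cv2.resize(c['frame'][150:400,200:440,::-1],(480,500),interpolation=2),cv2.resize(s['frame'][225:310,250:330,::-1],(320,500),interpolation=2)]))
```

```text
[ 0.45094865 -0.18388483  0.27612415] [-4.38320293e-01 -1.14289742e-01  1.95451689e+00 -3.17894046e-05
  1.30331695e+00 -1.54230056e+00]
```

View pics/w3.png

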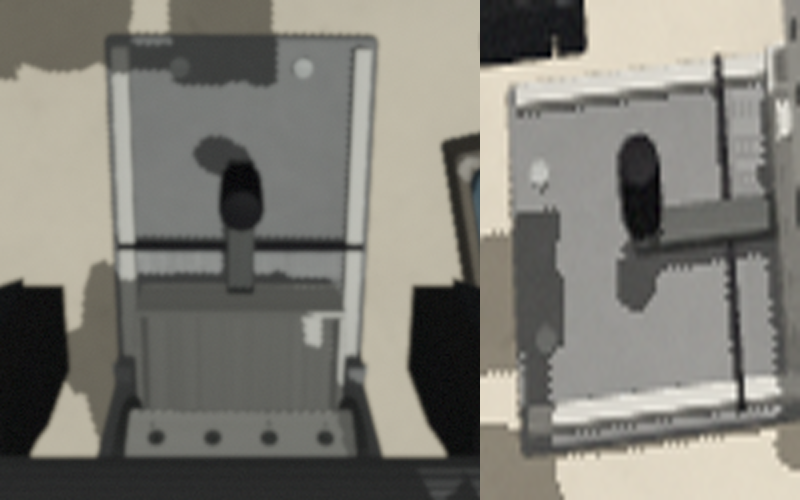

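The cross-bar now forms one straight line with both rail marks: wrist crop at about (120–365, 245), scene crop (718,60)–(742,408). Checking sub-pixel, and locating the handle.

Run:
```python
from h import *
c=dict(np.load('last_wrist.npz'));g=c['frame'].mean(2)
for u in list(range(258,270,1))+list(range(270,384,6))+list(range(374,386)):
    col=g[262:283,u];b=np.median(np.r_[col[:5],col[-5:]]);w=np.clip(b-20-col,0,None)
    if w.sum()>20: print(u,round(262+(w*np.arange(21)).sum()/w.sum(),2),end=' | ')
print()
psi=-.466;ex=np.array([np.cos(psi),np.sin(psi)]);ey=np.array([-ex[1],ex[0]]);ax=np.array([.6095,-.2624])
c=cap('top');p=cloud(c);f=c['frame'].astype(int)
m=(f.max(2)<60)&(p[:,:,2]>.15)&(p[:,:,2]<.22);m[:,:395]=0;m[:,455:]=0;m[:200]=0;m[255:]=0
q=p[m];L=(q[:,:2]-ax)@np.c_[ex,ey]
print(len(q),L.min(0),L.max(0),np.percentile(q[:,2],[2,50,98]))
for y in(-.1,-.12,-.14,-.155):
    k=abs(L[:,1]-y)<.006;print(y,L[k,0].min(),L[k,0].max(),L[k,0].mean(),q[k,2].max())
```

```text
258 271.79 | 259 272.8 | 260 272.92 | 261 272.92 | 262 272.9 | 263 272.9 | 264 272.91 | 265 272.93 | 266 272.88 | 267 272.68 | 268 271.86 | 269 271.59 | 270 271.59 | 276 271.49 | 282 271.71 | 288 271.72 | 294 271.64 | 300 271.85 | 306 271.75 | 312 272.63 | 318 262.82 | 324 262.66 | 330 271.71 | 336 271.91 | 342 271.84 | 348 271.99 | 354 271.88 | 360 271.96 | 366 272.09 | 372 272.7 | 378 273.3 | 374 273.16 | 375 273.23 | 376 273.3 | 377 273.34 | 378 273.3 | 379 273.31 | 380 273.41 | 381 273.3 | 
723 [-0.01949567 -0.16686225] [ 0.00014808 -0.08100435] [0.18948091 0.1953682  0.19925747]
-0.1 -0.01783641931507033 -0.0005000624026831988 -0.009639029789916707 0.19987689180700363
-0.12 -0.01949566580296306 -0.0005238295425219268 -0.010270369115693137 0.20062043256973472
-0.14 -0.019058763373002417 -0.00044133508072017165 -0.01004313472646138 0.19983877245887194
-0.155 -0.018826082628110787 0.0001480775697221779 -0.009859741266672406 0.19889968860626472
```

Run:
```python
from h import *
c=dict(np.load('last_scene.npz'));g=c['frame'].mean(2);p=cloud(c)
psi=-.466;ex=np.array([np.cos(psi),np.sin(psi)]);ey=np.array([-ex[1],ex[0]]);ax=np.array([.6095,-.2624])
for v in range(234,295):
    r=g[v,302:320];w=np.clip(110-r,0,None);
    if w.sum()<30: continue
    u=302+(w*np.arange(18)).sum()/w.sum()
    if w.max()>40: print(v,round(u,2),((pt(c,u,v,.018)[:2]-ax)@np.c_[ex,ey]).round(4),end=' | ')
w=dict(np.load('last_wrist.npz'));pw=cloud(w)
print();print('z rail',np.nanmedian(pw[268:278,262:266,2]),'bar',np.nanmedian(pw[271:273,275:300,2]),np.nanmedian(pw[272:274,376:380,2]))
print(w['camera_matrix'],w['world_from_camera'])
for u,v in((264,272.9),(378,273.3),(282,271.7),(355,271.9)): print(((pt(w,u,v,.018)[:2]-ax)@np.c_[ex,ey]).round(4))
```

```text
235 309.0 [-0.0856  0.0625] | 237 309.0 [-0.086   0.0581] | 238 309.58 [-0.0851  0.0558] | 239 311.57 [-0.0813  0.0531] | 240 307.44 [-0.0897  0.0518] | 241 309.39 [-0.0861  0.0492] | 242 309.7 [-0.0857  0.0469] | 243 309.67 [-0.0859  0.0447] | 244 309.74 [-0.086   0.0425] | 245 309.93 [-0.0859  0.0403] | 246 309.98 [-0.086   0.0381] | 247 309.95 [-0.0862  0.0359] | 248 310.13 [-0.0861  0.0337] | 249 310.21 [-0.0861  0.0315] | 250 310.34 [-0.0861  0.0293] | 251 310.41 [-0.0862  0.0271] | 252 310.43 [-0.0863  0.025 ] | 253 311.19 [-0.085   0.0227] | 254 311.79 [-0.0841  0.0204] | 255 311.43 [-0.085   0.0183] | 256 310.99 [-0.0861  0.0162] | 257 310.96 [-0.0863  0.0141] | 258 311.11 [-0.0862  0.0119] | 264 315.5 [-0.0789 -0.0017] | 265 311.96 [-0.086  -0.0031] | 266 309.66 [-0.0907 -0.0048] | 267 310.15 [-0.0899 -0.007 ] | 268 309.7 [-0.091 -0.009] | 269 307.8 [-0.0949 -0.0108] | 270 311.91 [-0.0871 -0.0137] | 271 312.43 [-0.0863 -0.0159] | 272 312.73 [-0.0859 -0.018 ] | 273 312.44 [-0.0867 -0.0201] | 274 312.93 [-0.086  -0.0222] | 275 312.6 [-0.0868 -0.0243] | 276 312.98 [-0.0863 -0.0
[... 402 characters left out ...]
0535] | 290 315.0 [-0.0852 -0.0556] | 291 315.0 [-0.0854 -0.0576] | 292 315.0 [-0.0856 -0.0597] | 293 315.0 [-0.0858 -0.0617] | 294 314.67 [-0.0867 -0.0637] | 
z rail 0.017967265030404272 bar 0.018333358002903477 0.01858972418751978
[[419.87932394   0.         318.61983787]
 [  0.         419.87932394 235.78672494]
 [  0.           0.           1.        ]] [[ 4.49825577e-01  8.51727316e-01  2.68733194e-01  3.82602317e-01]
 [ 8.93116381e-01 -4.28884573e-01 -1.35650848e-01 -1.49486331e-01]
 [-2.82011215e-04  3.01029239e-01 -9.53614869e-01  4.17217925e-01]
 [ 0.00000000e+00  0.00000000e+00  0.00000000e+00  1.00000000e+00]]
[-0.0875 -0.0573]
[-0.087   0.0596]
[-0.0888 -0.0388]
[-0.0886  0.036 ]
```

The tray is within about 1 mm of the marks. Moving over to the crank handle with a −90° yaw.

>>> carry_out(
  rows=[
    [[0.0875, -0.2, 0, -0.785], [0.0875, -0.2, 0, -0.785], [0.0875, -0.2, 0, -0.785], [0.0875, -0.2, 0, -0.785], [0.0875, -0.2, 0, -0.785], [0.0875, -0.2, 0, -0.785], [0.0875, -0.2, 0, -0.785], [0.0875, -0.2, 0, -0.785], [0.0875, -0.2, 0, -0.785], [0.0875, -0.2, 0, -0.785], [0.0875, -0.2, 0, -0.785], [0.0875, -0.2, 0, -0.785], [0.0875, -0.2, 0, -0.785], [0.0875, -0.2, 0, -0.785], [0.0875, -0.2, 0, -0.785], [0.0875, -0.2, 0, -0.785], [0.0875, -0.2, 0, -0.785], [0.0875, -0.2, 0, -0.785], [0.0875, -0.2, 0, -0.785], [0.0875, -0.2, 0, -0.785]],
  ],
)

```text
clock: 10.05
ee_pos: [0.5386, -0.3842, 0.2742]
eef_rot: [-2.673, -1.642, 0.003]
ft_force: [-0.6, -0.2, 0.5]
finger_gap: 0.0662
grasp_force: 0.0
```

>>> carry_out(
  rows=[
    [[0, 0, 0, 0], [0, 0, -0.1, 0], [0, 0, -0.3, 0], [0, 0, -0.4, 0], [0, 0, -0.4, 0], [0, 0, -0.4, 0], [0, 0, -0.3, 0], [0, 0, -0.2, 0], [0, 0, 0, 0]],
  ],
)

```text
clock: 10.95
ee_pos: [0.538, -0.3832, 0.1698]
eef_rot: [-2.671, -1.647, 0.002]
ft_force: [-0.6, -0.6, 1.1]
finger_gap: 0.066
grasp_force: 0.0
```

>>> carry_out(
  rows=[
    [[0, 0, 0.1, 0], [0, 0, 0, 0], [0, 0, 0, 0], [0, 0, 0, 0], [0, 0, 0, 0], [0, 0, 0, 0], [0, 0, 0, 0], [0, 0, 0, 0], [0, 0, 0, 0]],
  ],
  jaw=-1,
)

```text
clock: 11.85
ee_pos: [0.5396, -0.3845, 0.1775]
eef_rot: [2.673, 1.648, 0.001]
ft_force: [2.9, -1.2, -0.9]
finger_gap: 0.0207
grasp_force: 30.0
```

Run:
```python
import numpy as np
def seg(a,b,n):
    t=np.linspace(a,b,n+1);x=-.055*np.sin(t);z=.055*np.cos(t)
    X=np.c_[x*.8934,-x*.4493,z]/.05
    R=np.diff(np.round(X,3),axis=0).round(3)
    print([r.tolist()+[0] for r in R])
seg(.14,1.6,15);seg(1.6,3.16,15)
```

```text
[[-0.094, 0.047, -0.02, 0], [-0.092, 0.046, -0.03, 0], [-0.088, 0.045, -0.04, 0], [-0.085, 0.043, -0.05, 0], [-0.08, 0.04, -0.058, 0], [-0.075, 0.037, -0.067, 0], [-0.068, 0.035, -0.075, 0], [-0.062, 0.031, -0.081, 0], [-0.054, 0.027, -0.089, 0], [-0.047, 0.023, -0.093, 0], [-0.038, 0.02, -0.098, 0], [-0.029, 0.014, -0.102, 0], [-0.02, 0.01, -0.105, 0], [-0.011, 0.006, -0.106, 0], [-0.002, 0.001, -0.107, 0]]
[[0.008, -0.004, -0.114, 0], [0.019, -0.01, -0.112, 0], [0.029, -0.014, -0.11, 0], [0.039, -0.02, -0.106, 0], [0.049, -0.024, -0.1, 0], [0.058, -0.03, -0.095, 0], [0.066, -0.033, -0.087, 0], [0.074, -0.037, -0.078, 0], [0.081, -0.041, -0.07, 0], [0.086, -0.043, -0.06, 0], [0.092, -0.047, -0.05, 0], [0.097, -0.048, -0.039, 0], [0.099, -0.05, -0.027, 0], [0.101, -0.051, -0.016, 0], [0.102, -0.051, -0.004, 0]]
```

>>> carry_out(
  rows=[
    [[-0.094, 0.047, -0.02, 0], [-0.092, 0.046, -0.03, 0], [-0.088, 0.045, -0.04, 0], [-0.085, 0.043, -0.05, 0], [-0.08, 0.04, -0.058, 0], [-0.075, 0.037, -0.067, 0], [-0.068, 0.035, -0.075, 0], [-0.062, 0.031, -0.081, 0], [-0.054, 0.027, -0.089, 0], [-0.047, 0.023, -0.093, 0], [-0.038, 0.02, -0.098, 0], [-0.029, 0.014, -0.102, 0], [-0.02, 0.01, -0.105, 0], [-0.011, 0.006, -0.106, 0], [-0.002, 0.001, -0.107, 0]],
  ],
)

```text
clock: 13.35
ee_pos: [0.4978, -0.3633, 0.1231]
eef_rot: [2.673, 1.647, 0.002]
ft_force: [1.0, 0.9, 6.8]
finger_gap: 0.0212
grasp_force: 30.0
```

>>> carry_out(
  rows=[
    [[0.008, -0.004, -0.114, 0], [0.019, -0.01, -0.112, 0], [0.029, -0.014, -0.11, 0], [0.039, -0.02, -0.106, 0], [0.049, -0.024, -0.1, 0], [0.058, -0.03, -0.095, 0], [0.066, -0.033, -0.087, 0], [0.074, -0.037, -0.078, 0], [0.081, -0.041, -0.07, 0], [0.086, -0.043, -0.06, 0], [0.092, -0.047, -0.05, 0], [0.097, -0.048, -0.039, 0], [0.099, -0.05, -0.027, 0], [0.101, -0.051, -0.016, 0], [0.102, -0.051, -0.004, 0], [0, 0, 0, 0], [0, 0, 0, 0], [0, 0, 0, 0]],
  ],
)

```text
clock: 15.15
ee_pos: [0.5458, -0.3876, 0.0679]
eef_rot: [-2.673, -1.648, 0.002]
ft_force: [-4.1, 1.6, 5.2]
finger_gap: 0.0209
grasp_force: 30.0
```

Run:
```python
from h import *
c=cap('top');s=cap('scene')
cv2.imwrite('pics/d1.png',np.hstack([cv2.resize(c['frame'][130:330,255:415,::-1],(400,500),interpolation=2),cv2.resize(s['frame'][185:325,250:362,::-1],(400,500),interpolation=2)]))
```

```text
(no output)
```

View pics/d1.png

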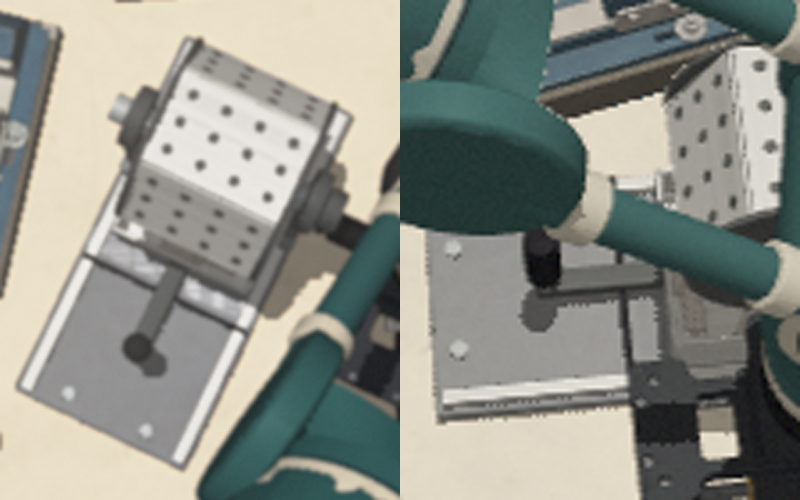

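The barrel is now turned over, with a closed side facing up. The cross-bar is still in line at (85,255)–(245,325) and a spindle is visible in the tray at about (690,310). Checking the barrel angle from the depth of its top face.

Run:
```python
from h import *
psi=-.466;ex=np.array([np.cos(psi),np.sin(psi)]);ey=np.array([-ex[1],ex[0]]);ax=np.array([.6095,-.2624])
for n in('top','scene'):
    p=cloud(dict(np.load(f'last_{n}.npz'))).reshape(-1,3);L=(p[:,:2]-ax)@np.c_[ex,ey]
    k=(abs(L[:,1])<.038)&(abs(L[:,0])<.022)&(p[:,2]>.165)&(p[:,2]<.21)
    A=np.c_[L[k],np.ones(k.sum())];r=np.linalg.lstsq(A,p[k,2],rcond=None)[0];print(n,k.sum(),r,np.std(A@r-p[k,2]))
    for x0,x1 in((-.062,-.034),(.034,.062)):
        k=(abs(L[:,1])<.038)&(L[:,0]>x0)&(L[:,0]<x1)&(p[:,2]>.12)&(p[:,2]<.18)
        if k.sum()>80:
            A=np.c_[L[k],np.ones(k.sum())];r=np.linalg.lstsq(A,p[k,2],rcond=None)[0];print('  side',x0,k.sum(),r, 'angle',np.degrees(np.arctan(r[0])))
print(arm.sense()['ee_pos'])
```

```text
top 1511 [-0.02373819 -0.00050139  0.18572392] 0.0016031874173964924
  side -0.062 1006 [ 1.64077973 -0.00738692  0.23574248] angle 58.63909902143573
  side 0.034 551 [-1.83137548  0.007697    0.24391454] angle -61.36379712946953
scene 303 [ 0.01019544 -0.00620492  0.18702759] 0.0015939526349339063
  side -0.062 574 [ 1.65112677 -0.00668377  0.2334777 ] angle 58.798931595428705
[ 0.54584391 -0.3876273   0.06791568]
```

>>> carry_out(
  rows=[
    [[0.027, -0.013, 0, 0], [0, 0, 0, 0], [0, 0, 0, 0], [0, 0, 0, 0]],
  ],
)

```text
clock: 15.65
ee_pos: [0.5471, -0.3883, 0.0679]
eef_rot: [-2.673, -1.648, 0.002]
ft_force: [-3.9, 1.8, 3.9]
finger_gap: 0.0209
grasp_force: 30.0
```

```bash
cat > ang.py <<'E'
from h import *
psi=-.466;ex=np.array([np.cos(psi),np.sin(psi)]);ey=np.array([-ex[1],ex[0]]);ax=np.array([.6095,-.2624])
c=cap('top');p=cloud(c).reshape(-1,3);L=(p[:,:2]-ax)@np.c_[ex,ey]
for x0,x1,a,b in((-.062,-.034,.12,.18),(-.022,.022,.165,.21),(.034,.062,.12,.18)):
    k=(abs(L[:,1])<.038)&(L[:,0]>x0)&(L[:,0]<x1)&(p[:,2]>a)&(p[:,2]<b)
    A=np.c_[L[k],np.ones(k.sum())];r=np.linalg.lstsq(A,p[k,2],rcond=None)[0];print(k.sum(),'deg',np.degrees(np.arctan(r[0])))
print(arm.sense()['ee_pos'],arm.sense()['ft_force'])
E
python3 ang.py
```

```text
997 deg 60.03624750364114
1514 deg 0.36466590723598
581 deg -59.855398994468246
[ 0.5471394  -0.38829007  0.06788372] [-4.62705415  2.26051429  5.16789555]
```

>>> carry_out(
  rows=[
    [[0, 0, 0, 0], [0, 0, 0, 0], [0, 0, 0, 0], [0, 0, 0, 0], [0, 0, 0, 0], [0, 0, 0.2, 0], [0, 0, 0.6, 0], [0, 0, 0.8, 0], [0, 0, 0.8, 0], [0, 0, 0.8, 0], [0, 0, 0.6, 0], [0, 0, 0.2, 0], [0, 0, 0, 0]],
  ],
  jaw=0.5,
)

```text
clock: 17.0
ee_pos: [0.5491, -0.3894, 0.2705]
eef_rot: [2.671, 1.646, 0.003]
ft_force: [0.1, 0.6, -0.2]
finger_gap: 0.066
grasp_force: 0.0
```

>>> carry_out(
  rows=[
    [[-0.3, 0.8, 0, 0.3], [-0.3, 0.8, 0, 0.3], [-0.3, 0.8, 0, 0.3], [-0.3, 0.8, 0, 0.3], [-0.3, 0.8, 0, 0.3], [-0.3, 0.8, 0, 0.3], [-0.3, 0.8, 0, 0.3], [-0.3, 0.8, 0, 0.3], [-0.3, 0.8, 0, 0.3], [-0.3, 0.8, 0, 0.3], [0, 0.8, 0, 0.3], [0, 0.8, 0, 0.3], [0, 0, 0, 0], [0, 0, 0, 0]],
  ],
)

```text
clock: 18.4
ee_pos: [0.397, 0.0916, 0.2657]
eef_rot: [-2.332, -2.103, 0.006]
ft_force: [0.9, 0.0, -0.5]
finger_gap: 0.0663
grasp_force: 0.0
```

```bash
python3 ang.py
python3 - <<'E'
from h import *
c=cap('top');s=cap('scene')
cv2.imwrite('pics/d2.png',np.hstack([cv2.resize(c['frame'][130:330,255:455,::-1],(400,400),interpolation=2),cv2.resize(s['frame'][190:310,250:370,::-1],(400,400),interpolation=2)]))
E
```

```text
999 deg 59.95993757718068
1510 deg -0.006764108481206052
584 deg -59.95264004196603
[0.39728018 0.09079969 0.26602657] [-0.12736603  0.27081301 -0.17897125]
```

View pics/d2.png

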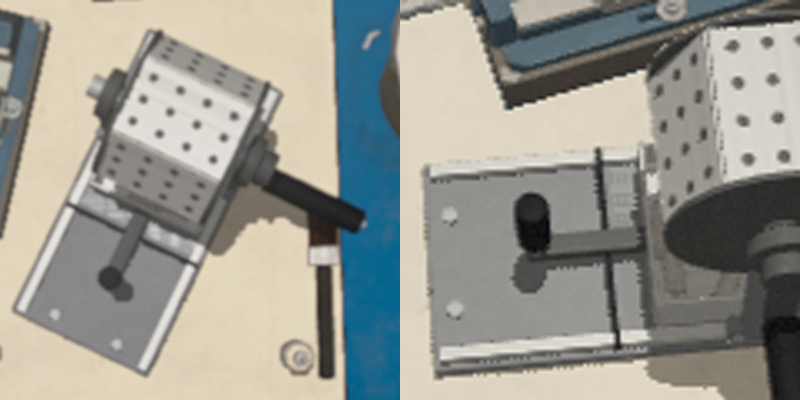

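The top face is level (0.0°), so the port faces straight down, and the cross-bar is in line with both marks. In the scene crop, spindles show in the tray at (670,265) and (728,285). Zooming in to count them.

Run:
```python
from h import *
s=dict(np.load('last_scene.npz'))
k=cv2.convertScaleAbs(s['frame'][225:300,305:380,::-1],alpha=1.6)
cv2.imwrite('pics/d3.png',cv2.resize(k,(600,600),interpolation=2))
psi=-.466;ex=np.array([np.cos(psi),np.sin(psi)]);ey=np.array([-ex[1],ex[0]]);ax=np.array([.6095,-.2624])
p=cloud(s);L=(p[:,:,:2]-ax)@np.c_[ex,ey];z=p[:,:,2]
k=(abs(L[:,:,0])<.06)&(abs(L[:,:,1])<.047)&(z<.06)
for v in range(230,298,2):
    r=[f'{u}:{L[v,u,0]*1e3:.0f},{L[v,u,1]*1e3:.0f},{z[v,u]*1e3:.0f}' for u in range(305,380,3) if k[v,u]]
    if r: print(v,' '.join(r))
```

```text
242 326:-53,46,14
244 326:-54,39,18
246 326:-54,37,14
248 326:-55,32,16
250 326:-55,28,15
252 326:-57,15,33
254 326:-57,12,30
256 326:-57,7,32
258 326:-58,3,31
260 326:-58,-2,33
262 326:-59,-3,27
264 326:-59,-8,29 329:-54,-14,40
266 326:-59,-12,27 329:-54,-15,32
268 329:-54,-18,29 332:-48,-18,29
270 329:-55,-22,31 332:-49,-23,31 335:-42,-18,18 338:-36,-19,17 377:39,-27,19
272 329:-55,-26,30 332:-50,-28,32 335:-43,-22,16 338:-37,-23,17 341:-31,-22,14 344:-25,-24,19 347:-21,-29,29 350:-15,-31,31 353:-7,-24,13 374:33,-29,15 377:39,-30,16
274 329:-56,-30,29 332:-50,-32,32 335:-44,-30,26 338:-37,-26,16 341:-31,-26,15 344:-26,-29,19 347:-21,-34,31 350:-16,-35,31 353:-8,-30,18 374:32,-33,16 377:39,-33,14
276 329:-55,-29,16 332:-50,-35,31 335:-45,-36,30 338:-38,-30,14 341:-32,-31,16 344:-26,-31,15 347:-22,-39,32 350:-16,-38,29
278 329:-56,-33,16 332:-50,-36,23 335:-44,-34,16 338:-38,-34,15 341:-32,-35,15 344:-28,-40,28 347:-23,-43,33
```

View pics/d3.png

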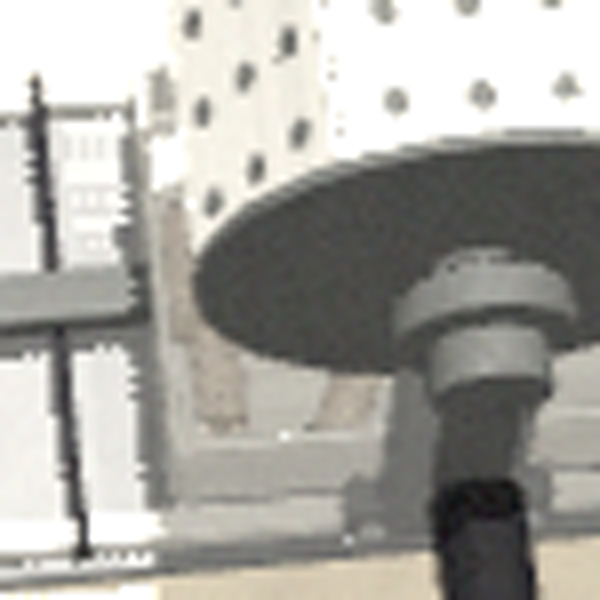

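The zoom shows two spindles in the tray, at (205,340) along the front wall and at (345,400). The third may be hidden behind the barrel's end disc, so I'll look under the barrel with the wrist camera from the front.

>>> carry_out(
  rows=[
    [[0.048, -0.377, 0, 0.863], [0.048, -0.377, 0, 0.863], [0.048, -0.377, 0, 0.863], [0.048, -0.377, 0, 0.863], [0.048, -0.377, 0, 0.863], [0.048, -0.377, 0, 0.863], [0.048, -0.377, 0, 0.863], [0.048, -0.377, 0, 0.863], [0.048, -0.377, 0, 0.863], [0.048, -0.377, 0, 0.863], [0.048, -0.377, 0, 0.863], [0.048, -0.377, 0, 0.863], [0.048, -0.377, 0, 0.863], [0.048, -0.377, 0, 0.863], [0, 0, 0, 0], [0, 0, 0, 0]],
  ],
)

```text
clock: 20.15
ee_pos: [0.4311, -0.1737, 0.2674]
eef_rot: [-0.737, -3.053, -0.001]
ft_force: [0.3, 0.4, 0.2]
finger_gap: 0.066
grasp_force: 0.0
```

```bash
cat > map.py <<'E'
from h import *
import sys
c=cap('wrist');np.savez('w_'+sys.argv[1]+'.npz',**c)
psi=-.466;ex=np.array([np.cos(psi),np.sin(psi)]);ey=np.array([-ex[1],ex[0]]);ax=np.array([.6095,-.2624])
p=cloud(c).reshape(-1,3);L=(p[:,:2]-ax)@np.c_[ex,ey];z=p[:,2]
k=(abs(L[:,0])<.064)&(abs(L[:,1])<.05)&(z<.062)&(z>.008)
H=np.zeros((26,20))
for (x,y),h in zip(L[k],z[k]):
    i,j=int((x+.065)/.005),int((.05-y)/.005);H[i,j]=max(H[i,j],h*1e3)
print('rows x -65..+65, cols y +50..-50');print('\n'.join('%4d '%(i*5-63)+' '.join('%2d'%v for v in r) for i,r in enumerate(H)))
print(arm.sense()['ee_pos'],arm.sense()['joints'].round(2))
E
python3 map.py front
python3 - <<'E'
from h import *
p=cloud(dict(np.load('last_top.npz')));q=p.reshape(-1,3)
k=(q[:,0]>.68)&(q[:,0]<1.)&(abs(q[:,1]+.35)<.15);print('rear max z',np.nanmax(q[k,2]))
for x in np.arange(.66,1,.04):
    k=(abs(q[:,0]-x)<.02)&(abs(q[:,1]+.35)<.13);print(x.round(2),np.nanmax(q[k,2]).round(3) if k.any() else None)
E
```

```text
rows x -65..+65, cols y +50..-50
 -63 46 45 46 46 47 46 46 46 45 46 46 46 46 46 46 45 46 46 46 46
 -58 46  0  0  0  0  0 36  0 35  0 35 35 36  0  0  0  0  0  0 45
 -53 46  0  0  0  0  0 35 35 35 35 36 37 37 33 33 34 32 34  0 45
 -48 46  0  0  0  0  0 35 35 35 34 35 36 36 33 32 31 33 33  0 45
 -43 46 17 17 16 17 16 15 31 31  0  0 34 34  0  0  0  0  0 16 43
 -38 46 16 29 31 33 33 34 34 34 29 30 30 32 32 16 17 16 17 17 45
 -33 46 16 35 36 35 36 35 36 36 33 33 32 33 33 16 17 17 16 28 45
 -28 46 16 34 35 35 35 36 36 36 32 32 32 33 32 17 16 30 32 33 45
 -23 46 17 34 35 34 34 34 35 35 29 29  0 26 33 34 33 32 32 33 45
 -18 46 16 30 29  0  0  0  0  0 16 32 33 33 35 36 33 32 31 30 44
 -13 43 16  0  0  0  0 15 15 31 34 34 34 35 35 37 35 30  0  0 43
  -8 35 16 17 16 16 17 16 16 33 34 35 36 36 34 34 32  0 16 16 35
  -3 28 17 16 16 16 17 17 16 16  0  0  0  0  0  0 15 16 17 17 27
   2 20 16 16 16 17 18 16 16 16  0  0  0  0  0  0 16 17 17 17 19
   7 16 16 16 16 16 15 16 15 16  0  0  0  0  0 15 15 15 16 15 14
  12  0  0  0  0  0  0  0  0  0  0  0  0  0  0  0  0  0  0  0  0
  17  0  0  0  0  0  0  0  0  0  0  0  0  0  0  0  0  0  0  0  0
  22  0  0  0  0  0  0  0  0  0  0  0  0  0  0  0  0  0  0  0  0
  27  0  0  0  0  0  0  0  0  0  0  0  0  0  0  0  0  0  0  0  0
  32  0  0  0  0  0  0  0  0  0  0  0  0  0  0  0  0  0  0  0  0
  37  0  0  0  0  0  0  0  0  0  0  0  0  0  0  0  0  0  0  0  0
  42  0  0  0  0  0  0  0  0  0  0  0  0  0  0  0  0  0  0  0  0
  47  0  0  0  0  0  0  0  0  0  0  0  0  0  0  0  0  0  0  0  0
  52  0  0  0  0  0  0  0  0  0  0  0  0  0  0  0  0  0  0  0  0
  57  0  0  0  0  0  0  0  0  0  0  0  0  0  0  0  0  0  0  0  0
  62  0  0  0  0  0  0  0  0  0  0  0  0  0  0  0  0  0  0  0  0
[ 0.43116322 -0.1731234   0.26749514] [-0.44 -0.16  2.01  0.    1.29 -1.53]
rear max z 0.1762235532191424
0.66 0.193
0.7 0.159
0.74 0.039
0.78 0.039
0.82 0.037
0.86 0.048
0.9 0.176
0.94 None
0.98 -0.001
```

The height map shows three separate spindles, each about 55 mm long with its top at about 35 mm, lying on the tray floor. Last check: cross-bar against marks.

Run:
```python
from h import *
c=dict(np.load('w_front.npz'));s=dict(np.load('last_scene.npz'));g=c['frame'].mean(2)
psi=-.466;ex=np.array([np.cos(psi),np.sin(psi)]);ey=np.array([-ex[1],ex[0]]);ax=np.array([.6095,-.2624])
K=c['camera_matrix'];T=c['world_from_camera']
for y in (-.060,-.058,-.045,-.035,-.03,.03,.035,.045,.058,.060):
    # sample brightness along x
    xs=np.arange(-.098,-.078,.0002);w=np.array([np.r_[ax+ex*x+ey*y,.018] for x in xs])
    q=(w-T[:3,3])@T[:3,:3]@K.T;uv=(q[:,:2]/q[:,2:]).astype(np.float32)
    v=cv2.remap(g.astype(np.float32),uv[:,0].copy(),uv[:,1].copy(),cv2.INTER_LINEAR).ravel()
    d=np.clip(np.median(v)*.75-v,0,None);print(y,round((d*xs).sum()/d.sum(),4))
```

```text
-0.06 -0.087
-0.058 -0.0871
-0.045 -0.0888
-0.035 -0.0887
-0.03 -0.0889
0.03 -0.0884
0.035 -0.0885
0.045 -0.0886
0.058 -0.0865
0.06 -0.0867
```

```bash
python3 -c "
from bench import arm
print(arm.finish_job())"
```

```text
the job is handed in; nothing more can be done
None
```

I've handed the job in: the tray's cross-bar is on the marks (about 0.6 mm short by the near-overhead scene camera), the barrel's port faces straight down, all three spindles lie in the tray, and the arm is clear after about 20 s.

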